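Clear the grill timer and sort the steak markers back by colour

ROBOT

A 6-joint arm with a two-finger parallel gripper is mounted at the origin on the work surface. World frame = base frame: x ahead of the robot, y to its left, z up, the work surface at z = 0. Lengths are in mm, angles in rad, forces in N, time in s.
With the tool pointing down it reaches from about 275 to 875 mm from the base axis. Payload 12.5 kg.
Tool frame: the origin (TCP) lies at the very end of the fingers, on their centre line; the grasp point (between the pads) lies 19 mm behind it; z points along the fingers, y is the line along which they close (so a half turn about z gives the same grasp; the last joint's range is limited). The gripper opens to 85 mm and grips with 20 to 120 N. Pads are 22 mm wide; open, the fingers measure 114 mm over their backs; the gripper's body (76 mm by 85 mm) begins 54 mm behind the grasp point. The pads swing forward as they close: fully open they stand 13 mm farther back than shut.
Start: joints at [1.048, 0.351, 1.652, -0, 1.139, -0.085], TCP at [233.139, 498.127, 197.19] pointing down, gripper open.
Joint ranges: [-2.75, 2.75], [-0.79, 2.1], [0.01, 2.65], [-1.57, 4.71], [0.07, 3.14], [-2.87, 2.87]. Speed limits (rad/s): [2.22, 2.22, 2.79, 3.14, 3.14, 3.14].

INTERFACE

Orientations are given as a 3x3 rotation matrix whose columns are the frame's x, y, z axes.
In Python, from plant import sense, capture, finish_job, models gives the robot as it stands.
- The arm moves only by the tool arm_command, never from a script. Its argument "series" is a list of rows, each a list of 7 numbers: the shift along the tool's x, y, z as a fraction of full scale, then the turn, a rotation vector about the tool's x, y, z as a fraction of full scale, then the opening, from 0 (shut) to 1 (fully open). In form: [[tx, ty, tz, wx, wy, wz, gripper], ...]. A call has 1 to 8 rows; each row shifts and turns the commanded pose from where the row before left it, along the tool's axes as they then stand; what a row does not reach is not made up. Full scale, the value 1, is 0.02 m for a shift and 0.1 rad for a turn. A row lasts 1/10 s, in which the tool goes at most 50 mm and 8.59 degrees, less where a joint would pass 70% of its speed; a pose out of reach is approached as far as the arm can. A call with a number of a shift or a turn outside -1 to 1 is refused whole. A call with a gripper value outside its range is refused whole. The fingers move at their own pace and stop on an object; "grip_force" is the grip in N (left out, the last holds). Time passes only in rows, so rows that do not move let the fingers close. It gives the time, the measured TCP pose, the force, the opening and the grip force at its end, in the units of the state.
- sense(): the state, without advancing time (a new reading comes with each control period).
- capture(name): name is "scene" or "top" or "wrist"; returns a dict with "frame" (420x560x3 uint8, red, green, blue), "z_map" (420x560 float32, mm along the optical axis (not along the pixel's ray), 0 where there is no reading), "fx", "fy", "cx", "cy" (pixels), "dist_coeffs" ([k1, k2, p1, p2, k3] as OpenCV has them; the pictures are not rectified), "rvec" (rotation vector, rad) and "tvec" (3), from world to camera coordinates, as OpenCV has them; the wrist camera has in their place "mount" (4x4, takes a point from camera to tool coordinates, whose origin is the TCP and whose axes are the flange's). Camera axes: x right, y down, z forward; pixel columns grow to the right and rows downward; lengths in mm; the calibration is good to about 2 mm. A picture is of the moment at which its call begins: read the wrist's pose just before it.
- finish_job(): hands the job in; it is judged then, once.
Trained networks look in a picture, given as the dict that the camera call returned (one of the last four; its "shot" number tells which), for a name from the list of things; names that differ only in an ending like _2 or _b are one class to them, and where a whole thing is asked for, a point or a joint stands for the part that bears it (a point fixed in the world has none). Each returns a list of dicts, best first, with "conf" (0 to 1); they miss things now and then, are a little off and sometimes report something else, mostly with a low value. They report only what shows in the picture. A call takes as long as a camera call.
- models.spot_in(picture, target): "xyz" ([x, y, z] in mm, in the coordinates of the camera as it stood for that picture, good to about 4 mm: the middle of the surface that is visible of it).
- models.outline_of(picture, target): "region" (420x560 bool, what is visible of it).
The state is a dict: "clock": time; "qpos": joint angles; "dq": joint speeds; "effort": joint torques, N m; "eef_pos": TCP position; "eef_rot": TCP orientation; "wrist_force": force on the tool from outside, world axes, zero at the start; "ft_torque": the same for the moment, N m; "width": finger opening in mm; "grip_force": force on a finger pad.
Only numpy, scipy, OpenCV 4.12 (cv2) and the standard library are available. Lean on these libraries where they do the work, as an engineer would, in place of code of your own. Each camera call takes 0.05 s, during which the arm holds its last target. There are 200 camera calls.

TASK

The steaks are served: clear the grill timer by holding its recessed reset button fully down for a moment with the tip of the blue-handled pick, and put the pick in the blue pot afterwards. Sort the red, yellow and green steak markers into the pots of their own colours, and leave the ramekin, jar, bottle, brush and tongs where they are.

Things in the scene. Friction and masses are not known exactly. Their poses are not given: they have to be found in the camera images.
- marker_red: Red steak marker lying on the shelf: a red plastic handle 36 long (x) x 18 wide (y) x 16 mm high with two steel prongs (4 mm thick, 8 mm apart) that reach 31 mm from the origin along its +x; the other end is 18 mm from the origin. Origin: centre of the handle's underside, z up as it lies; grip the handle across y. 18 g.
- marker_yellow: Yellow steak marker, same shape, size and frame as the red one.
- marker_green: Green steak marker, same shape, size and frame as the red one.
- pick: Blue-handled steel pick standing tip down in its wooden stand. Blue round handle 16 mm in diameter, 45 mm long, from the origin up (+z); below it a plain steel shaft 8 mm in diameter, 38 mm long. Origin: on the axis at the shoulder between handle and shaft, which rests on the stand's top 45 mm above the shelf. Lifts straight out of an 11 mm hole. 45 g.
- pick_tip (a point): End of the pick's steel shaft, on the axis, 38 mm from the shoulder.
- stand: Fixed dark wooden block 50 x 50 x 45 mm high that holds the pick upright in its middle. Origin: centre of its underside, on the shelf.
- timer: Grill timer lying on its back, fixed: black box 110 (x) x 85 (y) x 34 mm high with a green display on its +x half and the recessed reset button on its -x half. Origin: centre of its underside, on the shelf.
- recess (a point): Centre of the mouth of the round recess, 16 mm in diameter, in the timer's top face, 34 mm above the shelf. The white reset button (13.6 mm wide) lies 12 mm down in it and moves straight down 5 mm: too narrow for a finger.
- reset_button (a joint): How far the reset button is pressed, m: 0 up, 0.005 fully down. Spring: about 1 N to start, 4 N fully down; springs back when let go. It counts as pressed beyond 0.003, held for a fifth of a second.
- caddy (a joint): Turn of the round wooden turntable, rad, anticlockwise from above positive. 224 mm in diameter, top 28 mm above the shelf, central post with a ball 114 mm high. Turns with slight friction (0.08 N m) and may be left at any angle. Four glazed pots are fixed on it, each centred 65 mm from its axis.
- in_red (a point): Centre of the inner floor of the red pot on the turntable, 33 mm above the shelf; z up. The pot is open on top, red all over, 80 mm outside and 72 mm inside diameter, 4 mm wall, its rim 55 mm above this point (88 mm above the shelf).
- in_yellow (a point): Centre of the inner floor of the yellow pot on the turntable, 33 mm above the shelf; z up. The pot is open on top, yellow all over, 80 mm outside and 72 mm inside diameter, 4 mm wall, its rim 55 mm above this point (88 mm above the shelf).
- in_green (a point): Centre of the inner floor of the green pot on the turntable, 33 mm above the shelf; z up. The pot is open on top, green all over, 80 mm outside and 72 mm inside diameter, 4 mm wall, its rim 55 mm above this point (88 mm above the shelf).
- in_blue (a point): Centre of the inner floor of the blue pot on the turntable, 33 mm above the shelf; z up. The pot is open on top, blue all over, 80 mm outside and 72 mm inside diameter, 4 mm wall, its rim 55 mm above this point (88 mm above the shelf).
- ramekin: Bystander: clear glass ramekin, 80 mm wide, 40 mm high, near the robot. Origin: centre of its underside.
- salt_jar: Bystander: glass jar with steel cap, 56 mm wide, 85 mm high, on the orange trivet at the back. Origin: centre of its underside.
- sauce: Bystander: amber sauce bottle, 60 mm wide, 130 mm high, near the robot, at the right. Origin: centre of its underside.
- brush: Bystander: steel grill brush, about 280 mm long (along x), 50 wide, 32 high, lying at the right. Origin: near the middle, on the shelf.
- tongs: Bystander: chrome tongs, about 270 mm long (along x), 95 wide, 14 high, lying at the left. Origin: the middle, on the shelf.

How it is judged (in metres and radians):
On the way:
1. The reset button is pressed down more than 3 mm by the pick (value of joint reset_button above 0.003 m and contact force between pick and reset_button above 0.3 N), for 0.2 s.
At the end, for the whole second after the job is handed in: Each marker lies in the pot of its own colour and the pick stands or leans in the blue pot (origin within 37 mm of the pot's axis, between the pot's floor and 58 mm above it), all at rest (below 30 mm/s), and the reset button is up again (horizontal distance between marker_red and in_red below 0.037 m and z of marker_red in the frame of in_red between -0.004 and 0.058 m and linear speed of each of marker_red, marker_yellow, marker_green, pick below 0.03 m/s and horizontal distance between marker_yellow and in_yellow below 0.037 m and z of marker_yellow in the frame of in_yellow between -0.004 and 0.058 m and horizontal distance between marker_green and in_green below 0.037 m and z of marker_green in the frame of in_green between -0.004 and 0.058 m and horizontal distance between pick and in_blue below 0.037 m and z of pick in the frame of in_blue between -0.004 and 0.058 m and value of joint reset_button below 0.001 m); the robot touches nothing.
It fails at once if The ramekin, jar, bottle, brush or tongs is pushed more than 30 mm (distance of any of ramekin, salt_jar, sauce, brush, tongs from where it was at the start of the episode above 0.03 m).
It fails at once if The ramekin, jar or bottle is tipped over (angle between any of ramekin, salt_jar, sauce's own z axis and vertical above 0.6 rad).
It also fails if it takes over 72 s, if anything falls off the work surface, if the arm or the gripper's body presses on something with over 40 N, if the wrist force passes 120 N, or if a joint passes its speed limit or range.

## Working session

There is one attempt and no reset: what is moved stays moved. The work goes in short steps, Python scripts to look and compute and a tool call to move; the robot and the scene stay as the last step left them, time stands still between calls to the robot, and variables do not carry over. Pictures are saved under pics/ and viewed, at most 10 in all, crops included, and the job is handed in when it is done.

Besides the shell and the picture viewer there is one more tool, called after "Request:" by a JSON object that holds its "api" and its "payload", one argument or row to a line. arm_command: Moves the arm, as the interface text tells. Its arguments: {"type":"object","properties":{"series":{"type":"array"},"grip_force":{"type":"number"}},"required":["series"]}

```bash
mkdir -p pics; ls
cat > h.py <<'E'
import numpy as np, cv2
from plant import sense, capture, finish_job, models
def T(p):
    """camera->world 4x4"""
    M=np.eye(4)
    if 'mount' in p:
        s=p['state']; M[:3,:3]=np.array(s['eef_rot']); M[:3,3]=s['eef_pos']; return M@np.array(p['mount'])
    R=cv2.Rodrigues(np.array(p['rvec'],float))[0]; M[:3,:3]=R.T; M[:3,3]=-R.T@np.array(p['tvec'],float).ravel(); return M
def cap(n):
    s=sense(); p=capture(n)
    if n=='wrist': p['state']=s
    return p
def save(p,f): cv2.imwrite('pics/'+f,p['frame'][:,:,::-1])
def cloud(p,mask):
    v,u=np.nonzero(mask&(p['z_map']>0)); z=p['z_map'][v,u]
    K=np.array([[p['fx'],0,p['cx']],[0,p['fy'],p['cy']],[0,0,1]])
    n=cv2.undistortPoints(np.c_[u,v].astype(np.float64)[:,None],K,np.array(p['dist_coeffs'],float))[:,0]
    M=T(p); return np.c_[n*z[:,None],z]@M[:3,:3].T+M[:3,3]
def spot(p,t):
    M=T(p); return [(round(d['conf'],2),np.round(M[:3,:3]@np.array(d['xyz'])+M[:3,3],0)) for d in models.spot_in(p,t)[:2]]
E
python3 - <<'E'
from h import *
np.set_printoptions(suppress=True)
ps={n:cap(n) for n in('top','scene')}
for n,p in ps.items():
    save(p,n+'0.png'); print(n,T(p)[:3,3].round())
    for t in ['marker_red','marker_yellow','marker_green','pick','stand','timer','recess','reset_button','caddy','in_red','in_yellow','in_green','in_blue','ramekin','salt_jar','sauce','brush','tongs']:
        o=models.outline_of(p,t); r=''
        if o and o[0]['region'].any():
            c=cloud(p,o[0]['region']); r=(round(o[0]['conf'],2),len(c),np.percentile(c,5,0).round(),np.median(c,0).round(),np.percentile(c,95,0).round())
        print(t,spot(p,t)[:1],*r)
print({k:np.round(v,3).tolist() for k,v in sense().items()})
E
```

```text
pics
top [ 444.    5. 1272.]
marker_red [(0.6, array([475.,  58.,  19.]))] 0.67 4284 [ 481. -306.   25.] [ 568. -213.   33.] [ 657. -125.   89.]
marker_yellow []
marker_green [(0.57, array([573.,  59.,  18.]))] 0.57 77 [561.  46.  -1.] [574.  59.  15.] [587.  72.  20.]
pick [(0.6, array([ 569., -215.,   32.]))] 0.16 1099 [544. 318.  18.] [592. 357.  34.] [641. 400.  38.]
stand [(0.65, array([605., 183.,  46.]))] 0.71 292 [589. 162.  14.] [609. 182.  45.] [637. 208.  49.]
timer [(0.62, array([593., 356.,  35.]))] 0.7 1150 [543. 317.   8.] [593. 358.  34.] [644. 402.  38.]
recess [] 0.58 1163 [543. 317.   4.] [589. 357.  34.] [641. 404.  38.]
reset_button [(0.37, array([590., 356.,  36.]))] 0.74 4281 [ 479. -304.   25.] [ 567. -213.   33.] [ 656. -123.   89.]
caddy [(0.74, array([ 570., -214.,   33.]))] 0.56 4278 [ 478. -305.   25.] [ 567. -213.   33.] [ 657. -126.   89.]
in_red [(0.93, array([ 568., -211.,   35.]))] 0.64 4320 [ 478. -306.   25.] [ 568. -213.   33.] [ 657. -126.   89.]
in_yellow [(0.72, array([ 565., -214.,   33.]))] 0.75 4296 [ 481. -305.   25.] [ 568. -213.   33.] [ 
[... 2120 characters left out ...]
709.  57.  12.] [739.  82.  62.] [749. 102.  93.]
sauce [(0.61, array([ 385., -364.,   65.]))] 0.55 549 [ 363. -392.   13.] [ 388. -367.   68.] [ 400. -349.  128.]
brush [(0.63, array([620., 189.,  75.]))]
tongs [(0.92, array([475., 564.,   9.]))] 0.76 601 [325. 539.  -2.] [460. 554.   8.] [568. 619.  16.]
{'clock': 3.7, 'qpos': [1.048, 0.351, 1.652, -0.0, 1.139, -0.085], 'dq': [0.0, 0.0, -0.0, -0.001, -0.001, 0.0], 'effort': [0.0, -50.602, -29.165, -0.0, 0.001, -0.0], 'eef_pos': [233.158, 498.112, 197.189], 'eef_rot': [[-0.906, 0.424, 0.0], [0.424, 0.906, -0.0], [-0.0, -0.0, -1.0]], 'wrist_force': [0.303, 0.046, 0.055], 'ft_torque': [0.028, 0.007, 0.054], 'grip_force': 0.0, 'width': 85.338}
```

View pics/top0.png

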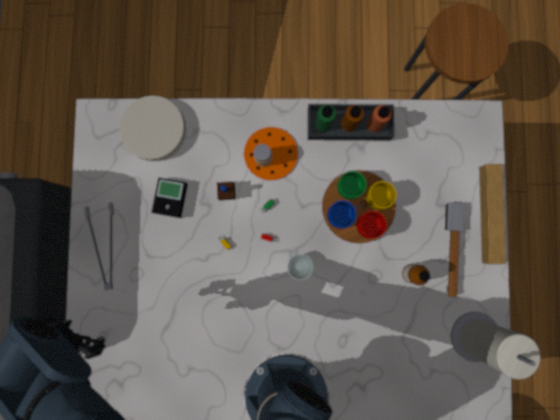

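View pics/scene0.png

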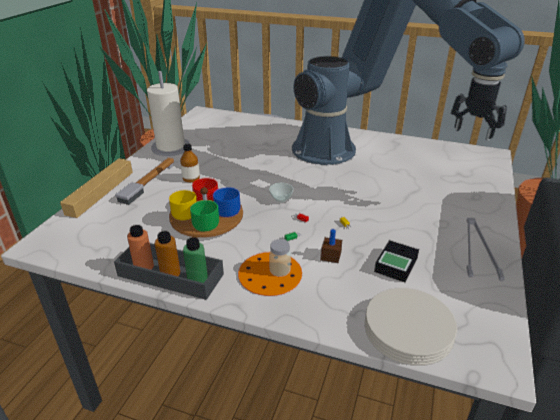

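The top view shows the timer at about (168,197) with its button at (167,207), the stand and pick at (226,190), and the markers: red (267,238), yellow (226,243), green (268,205). The pots are blue (341,214), green (352,186), yellow (382,195) and red (372,224). The scene view shows the same layout.

```bash
cat >> h.py <<'E'
HUE={'red':[(0,7),(174,180)],'yellow':[(22,34)],'green':[(50,85)],'blue':[(100,125)]}
def hmask(p,c,s=120,v=50):
    h=cv2.cvtColor(p['frame'],cv2.COLOR_RGB2HSV); m=np.zeros(h.shape[:2],bool)
    for a,b in HUE[c]: m|=(h[...,0]>=a)&(h[...,0]<=b)&(h[...,1]>s)&(h[...,2]>v)
    return m
def blobs(p,c,amin=15,**k):
    n,l,st,ce=cv2.connectedComponentsWithStats(hmask(p,c,**k).astype(np.uint8))
    return [(st[i,4],ce[i].round(1),l==i) for i in range(1,n) if st[i,4]>=amin]
E
python3 - <<'E'
from h import *
np.set_printoptions(suppress=True)
p=cap('top')
for c in HUE:
    for a,ce,m in blobs(p,c):
        q=cloud(p,m); 
        if not len(q): continue
        md=np.median(q,0)
        if not(300<md[0]<720 and -350<md[1]<450): continue
        hi=q[q[:,2]>80]; ex=''
        if len(hi)>30: 
            ex=('rim',len(hi),np.linalg.lstsq(np.c_[2*hi[:,:2],np.ones(len(hi))],(hi[:,:2]**2).sum(1),rcond=None)[0][:2].round(1))
        ev,V=np.linalg.eigh(np.cov(q[:,:2].T)); print(c,a,ce,md.round(1),'ang',np.degrees(np.arctan2(V[1,1],V[0,1])).round(),ex)
w=cap('wrist'); print(np.round(w['mount'],3).tolist(),w['fx'],w['cx'],w['cy'],T(w)[:3,3])
E
```

```text
red 698 [371.5 224.3] [ 512.2 -251.4   36. ] ang 99.0 ('rim', 140, array([ 511.1, -244.3]))
red 55 [266.7 237. ] [474.   60.7  15.6] ang 74.0 
yellow 682 [380.8 194.9] [ 601.3 -279.    37. ] ang 115.0 ('rim', 130, array([ 597.5, -273.1]))
yellow 58 [225.6 243.8] [451.9 186.1  16.2] ang -136.0 
green 598 [351.8 185.1] [ 629.2 -192.5   35.7] ang 123.0 ('rim', 112, array([ 627.3, -187.1]))
green 113 [168.9 188.9] [616.4 359.7  35.3] ang 86.0 
green 41 [268.6 204.2] [574.6  55.8  15.9] ang 132.0 
blue 28 [223.1 188. ] [612.6 185.7  88.3] ang 58.0 
blue 597 [341.6 214.1] [ 543.4 -161.8   34.8] ang 121.0 ('rim', 95, array([ 540.6, -157.1]))
[[0.0, -0.946, -0.324, 82.924], [1.0, -0.0, 0.001, -0.245], [-0.001, -0.324, 0.946, -176.121], [0.0, 0.0, 0.0, 1.0]] 333.81804940330875 282.52147084222776 209.42438413945692 [157.95269981 533.05063863 373.31712351]
```

Request:
{"api": "arm_command", "payload": {
  "series": [
    [0, 0, 0.5, 0, 0, -0.8727, 1],
    [0, 0, 0.5, 0, 0, -0.8727, 1],
    [0, 0, 0.5, 0, 0, -0.8727, 1],
    [0, 0, 0.5, 0, 0, -0.8727, 1],
    [0, 0, 0.4, 0, 0, -0.8727, 1],
    [-1, -0.8, 0, 0, 0, 0, 1],
    [-1, -0.8, 0, 0, 0, 0, 1],
    [-1, -0.8, 0, 0, 0, 0, 1]
  ],
  "grip_force": 60
}}

```text
clock: 4.6
eef_pos: [293.6, 449.5, 149.1]
eef_rot: [[-1.0, 0.001, 0.0], [0.001, 1.0, -0.0], [-0.0, -0.0, -1.0]]
wrist_force: [-0.6, 0.3, -0.5]
width: 85.6
grip_force: 0.0
```

Request:
{"api": "arm_command", "payload": {
  "series": [
    [-1, -0.8, 0, 0, 0, 0, 1],
    [-1, -0.8, 0, 0, 0, 0, 1],
    [-1, -0.8, 0, 0, 0, 0, 1],
    [-1, -0.8, 0, 0, 0, 0, 1],
    [-1, -0.8, 0, 0, 0, 0, 1],
    [-1, -0.8, 0, 0, 0, 0, 1],
    [-1, -0.8, 0, 0, 0, 0, 1],
    [-1, -0.8, 0, 0, 0, 0, 1]
  ]
}}

```text
clock: 5.4
eef_pos: [453.7, 321.1, 149.2]
eef_rot: [[-1.0, 0.001, 0.0], [0.001, 1.0, 0.0], [-0.0, 0.0, -1.0]]
wrist_force: [0.3, 0.3, -0.5]
width: 85.4
grip_force: 0.0
```

Request:
{"api": "arm_command", "payload": {
  "series": [
    [-1, -0.8, 0, 0, 0, 0, 1],
    [-1, -0.8, 0, 0, 0, 0, 1],
    [-1, -0.8, 0, 0, 0, 0, 1],
    [-1, -0.8, 0, 0, 0, 0, 1],
    [0, 0, 0, 0, 0, 0, 1],
    [0, 0, 0, 0, 0, 0, 1]
  ]
}}

```text
clock: 6.0
eef_pos: [532.7, 257.5, 149.0]
eef_rot: [[-1.0, 0.002, -0.0], [0.002, 1.0, -0.0], [0.0, -0.0, -1.0]]
wrist_force: [0.2, -0.4, 0.6]
width: 85.5
grip_force: 0.0
```

```bash
cat > look.py <<'E'
import sys
from h import *
np.set_printoptions(suppress=True)
w=cap('wrist'); save(w,sys.argv[1]+'.png'); s=w['state']
import pickle; pickle.dump(w,open(sys.argv[1]+'.pkl','wb'))
print(s['clock'],np.round(s['eef_pos'],1),np.round(s['eef_rot'],3).tolist())
for c in HUE:
    for a,ce,m in blobs(w,c,80):
        q=cloud(w,m)
        if not len(q): continue
        ev,V=np.linalg.eigh(np.cov(q[:,:2].T)); top=q[q[:,2]>np.percentile(q[:,2],90)-3]
        r=cv2.minAreaRect(top[:,:2].astype(np.float32))
        print(c,a,ce,'med',np.median(q,0).round(1),'zmax',np.percentile(q[:,2],95).round(1),'ang',np.degrees(np.arctan2(V[1,1],V[0,1])).round(),'toprect',np.round(r[0],1),np.round(r[1],1),round(r[2]))
E
python3 look.py w1
```

```text
6.0 [532.7 257.5 149. ] [[-1.0, 0.002, -0.0], [0.002, 1.0, -0.0], [0.0, -0.0, -1.0]]
red 845 [ 75.1 126.8] med [475.   66.2  14.9] zmax 16.4 ang 73.0 toprect [475.4  63.4] [35.7 17.4] 74
yellow 796 [205.2 101.3] med [453.9 188.7  15.2] zmax 16.4 ang -137.0 toprect [454.5 188.3] [34.3 17.3] 43
green 518 [ 88.8 227.4] med [574.5  61.1  15.3] zmax 16.6 ang 135.0 toprect [576.2  59.4] [16.4 34. ] 45
blue 644 [204.1 292.8] med [610.1 189.2  77.8] zmax 90.0 ang 59.0 toprect [614.4 187.4] [13.8 14.3] 62
```

View pics/w1.png

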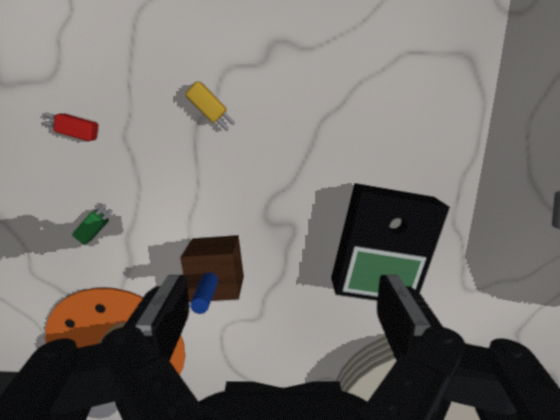

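The wrist view is clear: the red marker is at (75,127), yellow at (206,103), green at (90,226), the stand and pick at (210,280), and the timer at (390,245) with its white button at (395,223).

Run:
```python
from h import *
import pickle
np.set_printoptions(suppress=True)
w=pickle.load(open('w1.pkl','rb')); F=w['frame'].astype(int)
def rect(box,zlo,zhi):
    m=np.zeros(F.shape[:2],bool); y0,y1,x0,x1=box; m[y0:y1,x0:x1]=1
    q=cloud(w,m); q=q[(q[:,2]>zlo)&(q[:,2]<zhi)]; r=cv2.minAreaRect(q[:,:2].astype(np.float32)); return np.round(r[0],1),np.round(r[1],1),round(r[2],1),np.median(q[:,2]).round(1),np.median(q,0).round(1)
print('stand',rect((225,310,175,250),41,49))
print('timer',rect((175,300,320,378),31,37)); print(rect((175,275,320,460),31,37))
m=np.zeros(F.shape[:2],bool); m[210:236,382:410]=F[210:236,382:410].min(2)>90
q=cloud(w,m); print('button',m.sum(),q.mean(0).round(1),np.ptp(q,axis=0).round(1))
# pick: cylinder axis from blue points by height slices, rel. camera side
b=max(blobs(w,'blue',80))[2]; q=cloud(w,b)
for a,c in((48,60),(60,72),(72,84),(86,92)):
    s=q[(q[:,2]>a)&(q[:,2]<c)]; print(a,len(s),s.mean(0).round(1))
```

```text
stand (array([615.8, 187.1]), array([51.5, 50.5]), 4.8, np.float64(44.7), array([608.3, 192.8,  44.7]))
timer (array([590. , 338.9]), array([ 42.9, 111.7]), 82.1, np.float64(34.0), array([597. , 333.7,  34. ]))
(array([582.3, 363.6]), array([86.1, 87. ]), 80.2, np.float64(33.8), array([577.3, 360.7,  33.8]))
button 59 [567.8 367.3  21.8] [9.  8.  2.3]
48 113 [610.2 189.8  53.7]
60 130 [610.4 189.7  65.9]
72 133 [610.  189.6  77.9]
86 237 [613.6 187.7  89.1]
```

Request:
{"api": "arm_command", "payload": {
  "series": [
    [-0.826, -0.703, 0, 0, 0, 0, 1],
    [-0.826, -0.703, 0, 0, 0, 0, 1],
    [-0.826, -0.703, 0, 0, 0, 0, 1],
    [-0.826, -0.703, 0, 0, 0, 0, 1],
    [-0.826, -0.703, 0, 0, 0, 0, 0.7],
    [0, 0, 0, 0, 0, 0, 0.7],
    [0, 0, 0, 0, 0, 0, 0.7]
  ]
}}

```text
clock: 6.75
eef_pos: [615.0, 187.4, 149.0]
eef_rot: [[-1.0, 0.002, -0.001], [0.002, 1.0, 0.0], [0.001, 0.0, -1.0]]
wrist_force: [0.5, -0.7, 0.4]
width: 59.6
grip_force: 0.0
```

```bash
python3 look.py w2 | grep -E "^[0-9]|blue"
```

```text
6.75 [615.  187.4 149. ] [[-1.0, 0.002, -0.001], [0.002, 1.0, 0.0], [0.001, 0.0, -1.0]]
blue 560 [282.6 205.6] med [611.1 187.5  88.5] zmax 90.4 ang -165.0 toprect [615.  187.1] [14.4 14.4] 89
```

Second view agrees: the pick axis is at (615.0, 187.1). Going down to grasp.

Request:
{"api": "arm_command", "payload": {
  "series": [
    [0, 0, 1, 0, 0, 0, 0.7],
    [0, 0, 1, 0, 0, 0, 0.7],
    [0, 0, 1, 0, 0, 0, 0.7],
    [0, 0, 1, 0, 0, 0, 0.7],
    [0, 0, 0.7, 0, 0, 0, 0.7],
    [0, 0, 0, 0, 0, 0, 0],
    [0, 0, 0, 0, 0, 0, 0],
    [0, 0, 0, 0, 0, 0, 0]
  ]
}}

```text
clock: 7.6
eef_pos: [615.9, 187.6, 56.4]
eef_rot: [[-1.0, 0.001, 0.002], [0.001, 1.0, 0.0], [-0.002, 0.0, -1.0]]
wrist_force: [-0.7, -0.0, 1.1]
width: 16.9
grip_force: 0.0
```

Request:
{"api": "arm_command", "payload": {
  "series": [
    [0, 0, 0, 0, 0, 0, 0],
    [0, 0, 0, 0, 0, 0, 0],
    [0, 0, 0, 0, 0, 0, 0],
    [0, 0, 0, 0, 0, 0, 0]
  ]
}}

```text
clock: 8.0
eef_pos: [615.8, 187.4, 55.9]
eef_rot: [[-1.0, 0.001, 0.001], [0.001, 1.0, 0.0], [-0.001, 0.0, -1.0]]
wrist_force: [-0.0, 0.5, 6.1]
width: 0.2
grip_force: 2.9
```

```bash
python3 look.py w3 | grep -E "^[0-9]|blue"; python3 -c "
from h import *
s=sense();print(s['width'],s['grip_force'],s['wrist_force'])"
```

```text
8.0 [615.8 187.4  55.9] [[-1.0, 0.001, 0.001], [0.001, 1.0, 0.0], [-0.001, 0.0, -1.0]]
blue 791 [282.9 245.2] med [608.6 187.3  68.7] zmax 84.3 ang 87.0 toprect [609.3 187.2] [13.7  4.2] 87
-0.14169807867806036 2.9491721484076905 [-0.20962819 -0.73255157  4.74095631]
```

View pics/w3.png

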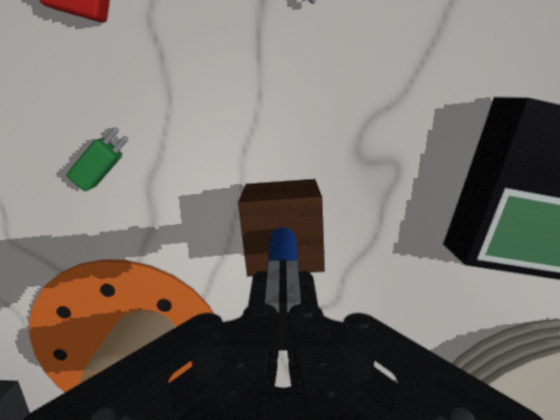

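Run:
```python
from h import *
import pickle
np.set_printoptions(suppress=True)
w=pickle.load(open('w3.pkl','rb'))
for v in (232,240,250,258,262,266,272,280,290,300):
    for u in (262,275,283,291,304):
        m=np.zeros((420,560),bool); m[v,u]=1; q=cloud(w,m); print(v,u,w['frame'][v,u],q[0].round(1) if len(q) else None, end=' | ')
    print()
cv2.imwrite('pics/w3c.png',cv2.resize(w['frame'][170:420,180:390,::-1],None,fx=2.4,fy=2.4,interpolation=cv2.INTER_CUBIC))
```

```text
232 262 [39 25 15] [611.6 174.6  44.3] | 232 275 [ 8 26 58] [609.2 182.6  49.9] | 232 283 [13 33 69] [607.4 187.4  54.3] | 232 291 [21 44 91] [609.7 192.1  48.7] | 232 304 [63 40 23] [611.1 200.1  45.6] | Traceback (most recent call last):
  File "<stdin>", line 7, in <module>
  File "h.py", line 17, in cloud
    n=cv2.undistortPoints(np.c_[u,v].astype(np.float64)[:,None],K,np.array(p['dist_coeffs'],float))[:,0]
      ~~~~~~~~~~~~~~~~~~~^^^^^^^^^^^^^^^^^^^^^^^^^^^^^^^^^^^^^^^^^^^^^^^^^^^^^^^^^^^^^^^^^^^^^^^^^^
cv2.error: OpenCV(4.12.0) /io/opencv/modules/calib3d/src/undistort.dispatch.cpp:347: error: (-215:Assertion failed) CV_IS_MAT(_src) && CV_IS_MAT(_dst) && (_src->rows == 1 || _src->cols == 1) && (_dst->rows == 1 || _dst->cols == 1) && _src->cols + _src->rows - 1 == _dst->rows + _dst->cols - 1 && (CV_MAT_TYPE(_src->type) == CV_32FC2 || CV_MAT_TYPE(_src->type) == CV_64FC2) && (CV_MAT_TYPE(_dst->type) == CV_32FC2 || CV_MAT_TYPE(_dst->type) == CV_64FC2) in function 'cvUndistortPointsInternal'
```

Run:
```python
from h import *
import pickle
np.set_printoptions(suppress=True)
w=pickle.load(open('w3.pkl','rb'))
for v in (240,250,258,262,266,272,280,290,300,320):
    print(v,end=' ')
    for u in (262,275,283,291,304):
        m=np.zeros((420,560),bool); m[v-1:v+2,u-1:u+2]=1; 
        m&=w['z_map']>0; q=cloud(w,m) if m.any() else []; print(w['frame'][v,u],np.median(q,0).round() if len(q) else None, end=' | ')
    print()
cv2.imwrite('pics/w3c.png',cv2.resize(w['frame'][170:420,180:390,::-1],None,fx=2.4,fy=2.4,interpolation=cv2.INTER_CUBIC))
```

```text
240 [39 26 17] [616. 174.  45.] | [ 6 26 57] [609. 183.  63.] | [ 8 32 71] [608. 187.  65.] | [16 44 94] [609. 192.  61.] | [56 37 25] [617. 200.  45.] | 
250 [37 20 11] [624. 174.  44.] | [ 9 28 60] [609. 183.  75.] | [12 34 74] [608. 187.  77.] | [20 45 96] [609. 191.  75.] | [63 41 27] [624. 200.  45.] | 
258 [62 39 26] [629. 174.  45.] | [16 32 62] [609. 183.  84.] | [15 34 72] [608. 187.  86.] | [21 45 96] [609. 191.  83.] | [63 39 24] [629. 201.  45.] | 
262 [59 36 21] [632. 174.  45.] | [71 74 74] [605. 184.  95.] | [17 17 15] [605. 187.  95.] | [65 66 68] [605. 191.  95.] | [60 37 25] [632. 201.  45.] | 
266 [62 39 26] [634. 174.  45.] | [74 75 77] [605. 184.  99.] | [10 13 13] [605. 187.  99.] | [67 69 69] [605. 191.  99.] | [61 39 25] [635. 201.  44.] | 
272 [18 17 17] [609. 178.  97.] | [63 65 65] [605. 184. 105.] | [11 12 11] [605. 187. 105.] | [75 75 77] [605. 191. 105.] | [17 16 17] [609. 197.  97.] | 
280 [17 19 19] [609. 178. 104.] | [73 74 76] [605. 184. 111.] | [15 17 18] [605. 187. 110.] | [74 76 77] [605. 191. 112.] | [15 15 16] [609. 196. 104.] | 
290 [13 12 14] [609. 179. 112.] | [74 74 76] [605. 184. 118.] | [15 15 16] [605. 187. 119.] | [64 64 65] [605. 190. 118.] | [14 15 15] [609. 196. 112.] | 
300 [14 15 15] [609. 179. 119.] | [62 64 65] [605. 184. 125.] | [14 12 14] [605. 187. 125.] | [63 64 66] [605. 190. 125.] | [15 15 14] [609. 196. 119.] | 
320 [17 16 16] [604. 180. 139.] | [14 14 13] [604. 185. 138.] | [20 21 19] [613. 187. 127.] | [18 19 20] [604. 190. 139.] | [16 16 16] [604. 194. 139.] |
```

View pics/w3c.png

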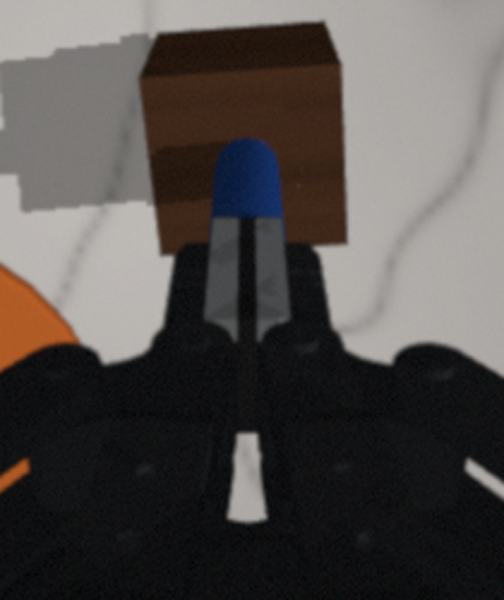

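The crop shows the shut fingertips at z≈92, resting on top of the handle at 90. The real finger ends are therefore about 36 mm behind the reported TCP. I'll open, go 35 mm deeper and measure the tips again.

Request:
{"api": "arm_command", "payload": {
  "series": [
    [0, 0, -0.5, 0, 0, 0, 0],
    [0, 0, 0, 0, 0, 0, 0.6],
    [0, 0, 0, 0, 0, 0, 0.6],
    [0, 0, 0, 0, 0, 0, 0.6],
    [0, 0, 0, 0, 0, 0, 0.6]
  ]
}}

```text
clock: 8.55
eef_pos: [615.1, 187.2, 64.9]
eef_rot: [[-1.0, 0.001, -0.0], [0.001, 1.0, -0.0], [0.0, -0.0, -1.0]]
wrist_force: [0.2, 0.2, 1.1]
width: 51.1
grip_force: 0.0
```

```bash
python3 look.py w4 | grep -E "^[0-9]|blue"
python3 - <<'E'
from h import *
import pickle
np.set_printoptions(suppress=True)
for n in('w2','w4'):
    w=pickle.load(open(n+'.pkl','rb')); F=w['frame'].astype(int)
    m=np.zeros((420,560),bool); m[240:340,150:420]=True
    q=cloud(w,m); s=w['state']; t=(q-np.array(s['eef_pos']))@np.array(s['eef_rot'])
    for sg in(1,-1):
        k=(sg*t[:,1]>5)&(sg*t[:,1]<60)&(abs(t[:,0])<14)&(t[:,2]<-25); a=t[k]
        print(n,s['width'],sg,k.sum(),'zmax',np.percentile(a[:,2],98).round(1),'inner y',np.percentile(sg*a[:,1],3).round(1))
E
```

```text
8.55 [615.1 187.2  64.9] [[-1.0, 0.001, -0.0], [0.001, 1.0, -0.0], [0.0, -0.0, -1.0]]
blue 1342 [282.9 251.9] med [610.3 187.2  85.1] zmax 90.2 ang 89.0 toprect [614.7 186.9] [14.7 14.1] 79
w2 59.58221338717097 1 3439 zmax -42.8 inner y 29.4
w2 59.58221338717097 -1 3396 zmax -42.7 inner y 29.9
w4 51.09223325447586 1 3622 zmax -40.4 inner y 25.2
w4 51.09223325447586 -1 3566 zmax -40.8 inner y 25.8
```

Request:
{"api": "arm_command", "payload": {
  "series": [
    [0, 0, 0.8, 0, 0, 0, 0.6],
    [0, 0, 0.8, 0, 0, 0, 0.6],
    [0, 0, 0.55, 0, 0, 0, 0.6],
    [0, 0, 0, 0, 0, 0, 0],
    [0, 0, 0, 0, 0, 0, 0],
    [0, 0, 0, 0, 0, 0, 0],
    [0, 0, 0, 0, 0, 0, 0],
    [0, 0, 0, 0, 0, 0, 0]
  ]
}}

```text
clock: 9.4
eef_pos: [615.5, 187.3, 22.6]
eef_rot: [[-1.0, 0.001, 0.001], [0.001, 1.0, 0.0], [-0.001, 0.0, -1.0]]
wrist_force: [-0.2, 0.4, -0.6]
width: 14.7
grip_force: 58.4
```

Request:
{"api": "arm_command", "payload": {
  "series": [
    [0, 0, -1, 0, 0, 0, 0],
    [0, 0, -1, 0, 0, 0, 0],
    [0, 0, -1, 0, 0, 0, 0],
    [-0.2, 0.8, 0, 0, 0, 0, 0],
    [-0.2, 0.9, 0, 0, 0, 0, 0],
    [-0.2, 0.9, 0, 0, 0, 0, 0],
    [-0.2, 0.9, 0, 0, 0, 0, 0],
    [-0.2, 0.9, 0, 0, 0, 0, 0]
  ]
}}

```text
clock: 10.2
eef_pos: [634.9, 277.4, 80.5]
eef_rot: [[-1.0, 0.001, -0.002], [0.001, 1.0, -0.0], [0.002, -0.0, -1.0]]
wrist_force: [-0.2, 0.4, -0.5]
width: 14.6
grip_force: 58.5
```

Request:
{"api": "arm_command", "payload": {
  "series": [
    [-0.2, 0.9, 0, 0, 0, 0, 0],
    [-0.2, 0.9, 0, 0, 0, 0, 0],
    [-0.2, 0.9, 0, 0, 0, 0, 0],
    [-0.2, 0.9, 0, 0, 0, 0, 0],
    [0, 0.9, 0, 0, 0, 0, 0],
    [0, 0, 0, 0, 0, 0, 0],
    [0, 0, 0, 0, 0, 0, 0]
  ]
}}

```text
clock: 10.9
eef_pos: [650.7, 366.1, 80.6]
eef_rot: [[-1.0, 0.0, -0.002], [0.0, 1.0, -0.001], [0.002, -0.001, -1.0]]
wrist_force: [-0.1, -0.4, -0.7]
width: 14.1
grip_force: 58.5
```

```bash
python3 look.py w5 | grep -E "^[0-9]|blue"
python3 - <<'E'
from h import *
import pickle
np.set_printoptions(suppress=True)
w=pickle.load(open('w5.pkl','rb')); print(T(w)[:3,3].round(1),w['state']['width'])
q0=cloud(w,np.ones((420,560),bool)); 
F=w['frame'].astype(int); v,u=np.nonzero(w['z_map']>0); col=F[v,u]
near=(abs(q0[:,0]-566)<40)&(abs(q0[:,1]-366)<40)
top=near&(q0[:,2]>31)&(q0[:,2]<37); print('top z',np.median(q0[top,2]).round(1))
low=near&(q0[:,2]>12)&(q0[:,2]<30)&(abs(q0[:,0]-566)<15)&(abs(q0[:,1]-366)<15)
br=near&(col.min(1)>80)&(abs(q0[:,0]-566)<15)&(abs(q0[:,1]-366)<15)
for n,k in(('low',low),('bright',br)):
    q=q0[k]; print(n,k.sum(),q.mean(0).round(1),np.median(q,0).round(1),q.min(0).round(1),q.max(0).round(1), cv2.minEnclosingCircle(q[:,:2].astype(np.float32)))
img=cv2.resize(w['frame'][:,:,::-1],None,fx=1.4,fy=1.4); cv2.imwrite('pics/w5b.png',img)
# pick axis in hand
b=max(blobs(w,'blue',60),key=lambda t:t[0])[2]; q=cloud(w,b); 
for a,c in((78,90),(90,104),(104,120)):
    s=q[(q[:,2]>a)&(q[:,2]<c)]; print('pick',a,len(s),s.mean(0).round(1) if len(s) else '')
st=(abs(q0[:,0]-w['state']['eef_pos'][0])<15)&(abs(q0[:,1]-w['state']['eef_pos'][1])<12)
for a,c in((50,62),(62,70),(70,80),(80,88),(88,104)):
    s=q0[st&(q0[:,2]>a)&(q0[:,2]<c)]; print('shaft',a,len(s),s.mean(0).round(1) if len(s) else '',s[:,1].min().round(1) if len(s) else '',s[:,1].max().round(1) if len(s) else '')
print('lowest',np.percentile(q0[st&(q0[:,2]>45),2],2))
E
```

```text
10.9 [650.7 366.1  80.6] [[-1.0, 0.0, -0.002], [0.0, 1.0, -0.001], [0.002, -0.001, -1.0]]
blue 2474 [282.5 295.1] med [645.1 366.  141.3] zmax 148.1 ang 89.0 toprect [650.1 365.8] [15.3 14.6] 3
[567.9 365.9 256.8] 14.113980754508031
top z 33.5
low 382 [566.  366.1  21.4] [565.9 366.   21.4] [558.5 358.1  12.2] [573.8 374.1  29.9] ((566.078369140625, 366.09918212890625), 8.010470390319824)
bright 331 [566.1 365.9  20.4] [565.9 366.   21.3] [559.1 359.    6.6] [572.6 372.4  23.4] ((566.0968017578125, 365.9286193847656), 7.163283824920654)
pick 78 0 
pick 90 6 [643.6 366.  103.8]
pick 104 413 [644.3 365.9 113. ]
shaft 50 0   
shaft 62 37 [647.8 365.8  67.8] 361.7 369.7
shaft 70 89 [647.8 365.8  74.9] 361.8 369.7
shaft 80 84 [647.7 365.7  83.9] 362.0 369.5
shaft 88 89 [647.2 365.8  93.1] 359.9 372.7
lowest 83.50918386177989
```

View pics/w5b.png

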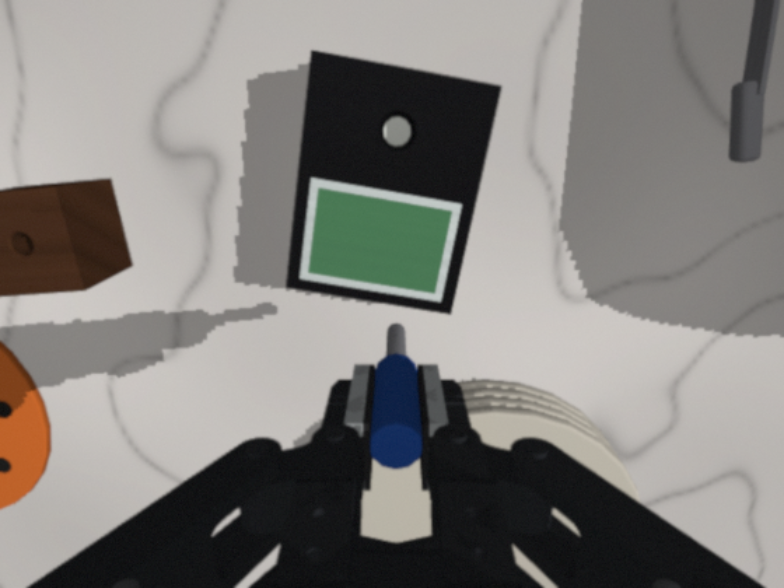

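The overhead view shows the button at (397,131) in the enlarged image and the pick vertical in the fingers. Recess centre is (566.1, 366.0) and the pick tip is at about (651, 365.8, 65).

Request:
{"api": "arm_command", "payload": {
  "series": [
    [0.85, 0, 0, 0, 0, 0, 0],
    [0.85, 0, 0, 0, 0, 0, 0],
    [0.85, 0, 0, 0, 0, 0, 0],
    [0.85, 0, 0, 0, 0, 0, 0],
    [0.85, 0.01, 0, 0, 0, 0, 0],
    [0, 0, 0, 0, 0, 0, 0],
    [0, 0, 0.8, 0, 0, 0, 0],
    [0, 0, 0.6, 0, 0, 0, 0]
  ]
}}

```text
clock: 11.75
eef_pos: [567.0, 365.1, 52.6]
eef_rot: [[-1.0, 0.002, -0.0], [0.002, 1.0, -0.0], [0.0, -0.0, -1.0]]
wrist_force: [0.4, -0.1, -0.2]
width: 14.3
grip_force: 58.5
```

Request:
{"api": "arm_command", "payload": {
  "series": [
    [0, 0, 0.3, 0, 0, 0, 0],
    [0, 0, 0.2, 0, 0, 0, 0],
    [0, 0, 0, 0, 0, 0, 0]
  ]
}}

```text
clock: 12.05
eef_pos: [566.5, 365.3, 43.2]
eef_rot: [[-1.0, 0.002, -0.001], [0.002, 1.0, -0.001], [0.001, -0.001, -1.0]]
wrist_force: [-0.5, 0.2, 0.0]
width: 14.3
grip_force: 58.5
```

Request:
{"api": "arm_command", "payload": {
  "series": [
    [0, 0, 0.25, 0, 0, 0, 0],
    [0, 0, 0.15, 0, 0, 0, 0],
    [0, 0, 0.1, 0, 0, 0, 0],
    [0, 0, 0.05, 0, 0, 0, 0],
    [0, 0, 0, 0, 0, 0, 0]
  ]
}}

```text
clock: 12.55
eef_pos: [566.8, 365.7, 33.5]
eef_rot: [[-1.0, 0.001, 0.001], [0.001, 1.0, 0.0], [-0.001, 0.0, -1.0]]
wrist_force: [1.2, 0.1, 2.7]
width: 14.6
grip_force: 58.6
```

Request:
{"api": "arm_command", "payload": {
  "series": [
    [0, 0, 0.08, 0, 0, 0, 0],
    [0, 0, 0.05, 0, 0, 0, 0],
    [0, 0, 0, 0, 0, 0, 0],
    [0, 0, 0, 0, 0, 0, 0]
  ]
}}

```text
clock: 12.95
eef_pos: [567.2, 365.8, 32.1]
eef_rot: [[-1.0, 0.001, 0.002], [0.001, 1.0, 0.001], [-0.002, 0.001, -1.0]]
wrist_force: [-1.5, -2.7, 10.8]
width: 14.1
grip_force: 59.9
```

The wrist force of 10.8 N, above the spring's 4 N, means the button is bottomed. I'll hold briefly, then lift out and carry the pick to the blue pot.

Request:
{"api": "arm_command", "payload": {
  "series": [
    [0, 0, 0, 0, 0, 0, 0],
    [0, 0, 0, 0, 0, 0, 0],
    [0, 0, -0.8, 0, 0, 0, 0],
    [0, 0, -1, 0, 0, 0, 0],
    [0, 0, -1, 0, 0, 0, 0],
    [0, 0, -1, 0, 0, 0, 0],
    [0, 0, -1, 0, 0, 0, 0],
    [0.05, -1, -0.4, 0, 0, 0, 0]
  ]
}}

```text
clock: 13.75
eef_pos: [565.9, 346.9, 137.0]
eef_rot: [[-1.0, -0.0, 0.003], [-0.0, 1.0, 0.002], [-0.003, 0.002, -1.0]]
wrist_force: [1.4, -0.8, -0.3]
width: 14.4
grip_force: 58.7
```

Request:
{"api": "arm_command", "payload": {
  "series": [
    [0.05, -1, 0, 0, 0, 0, 0],
    [0.05, -1, 0, 0, 0, 0, 0],
    [0.05, -1, 0, 0, 0, 0, 0],
    [0.05, -1, 0, 0, 0, 0, 0],
    [0.05, -1, 0, 0, 0, 0, 0],
    [0.05, -1, 0, 0, 0, 0, 0],
    [0.05, -1, 0, 0, 0, 0, 0],
    [0.05, -1, 0, 0, 0, 0, 0]
  ]
}}

```text
clock: 14.55
eef_pos: [556.9, 183.9, 134.5]
eef_rot: [[-1.0, 0.002, -0.0], [0.002, 1.0, -0.0], [0.0, -0.0, -1.0]]
wrist_force: [-0.0, 0.4, -0.7]
width: 14.4
grip_force: 58.7
```

Request:
{"api": "arm_command", "payload": {
  "series": [
    [0.05, -1, 0, 0, 0, 0, 0],
    [0.05, -1, 0, 0, 0, 0, 0],
    [0.05, -1, 0, 0, 0, 0, 0],
    [0.05, -1, 0, 0, 0, 0, 0],
    [0.05, -1, 0, 0, 0, 0, 0],
    [0.05, -1, 0, 0, 0, 0, 0],
    [0.05, -1, 0, 0, 0, 0, 0],
    [0.05, -1, 0, 0, 0, 0, 0]
  ]
}}

```text
clock: 15.35
eef_pos: [548.5, 24.0, 134.6]
eef_rot: [[-1.0, 0.002, -0.0], [0.002, 1.0, -0.0], [0.0, -0.0, -1.0]]
wrist_force: [0.7, -0.1, -1.4]
width: 14.4
grip_force: 58.7
```

Request:
{"api": "arm_command", "payload": {
  "series": [
    [0.05, -1, 0, 0, 0, 0, 0],
    [0.05, -1, 0, 0, 0, 0, 0],
    [0.05, -1, 0, 0, 0, 0, 0],
    [0.05, -1, 0, 0, 0, 0, 0],
    [0, 0, 0, 0, 0, 0, 0],
    [0, 0, 0, 0, 0, 0, 0]
  ]
}}

```text
clock: 15.95
eef_pos: [544.6, -54.8, 134.6]
eef_rot: [[-1.0, 0.003, -0.0], [0.003, 1.0, 0.0], [0.0, 0.0, -1.0]]
wrist_force: [0.0, -0.2, 0.1]
width: 14.3
grip_force: 58.7
```

```bash
cat > pots.py <<'E'
from h import *
import pickle,sys
w=pickle.load(open(sys.argv[1]+'.pkl','rb')) if len(sys.argv)>1 else cap('top')
for c in HUE:
    q=[cloud(w,m) for a,_,m in blobs(w,c,60)]
    if not q: continue
    q=np.vstack(q); hi=q[(q[:,2]>84)&(q[:,2]<92)&(abs(q[:,0]-569)<115)&(abs(q[:,1]+215)<115)]
    if len(hi)<20: continue
    f=np.linalg.lstsq(np.c_[2*hi[:,:2],np.ones(len(hi))],(hi[:,:2]**2).sum(1),rcond=None)[0]
    print(c,len(hi),f[:2].round(1),'r',np.sqrt(f[2]+f[:2]@f[:2]).round(1),'z',np.median(hi[:,2]).round(1))
E
python3 look.py w6|head -1; python3 pots.py w6; echo; python3 pots.py
```

```text
15.95 [544.6 -54.8 134.6] [[-1.0, 0.003, -0.0], [0.003, 1.0, 0.0], [0.0, 0.0, -1.0]]
red 1318 [ 512.4 -242.7] r 37.5 z 87.1
yellow 841 [ 598.8 -272.3] r 37.3 z 87.1
green 1208 [ 628.3 -186. ] r 37.5 z 87.0
blue 1961 [ 541.9 -156.5] r 37.6 z 87.2

red 113 [ 511.3 -244.5] r 37.8 z 87.5
yellow 83 [ 597.9 -273.9] r 37.5 z 87.6
green 56 [ 627.5 -187.2] r 37.5 z 87.7
blue 25 [ 540.  -158.5] r 35.9 z 87.9
```

Request:
{"api": "arm_command", "payload": {
  "series": [
    [0.14, -1, 0, 0, 0, 0, 0],
    [0, -1, 0, 0, 0, 0, 0],
    [0, -1, 0, 0, 0, 0, 0],
    [0, -1, 0, 0, 0, 0, 0],
    [0, -1, 0, 0, 0, 0, 0],
    [0, 0, 0, 0, 0, 0, 0],
    [0, 0, 0.8, 0, 0, 0, 0],
    [0, 0, 0.8, 0, 0, 0, 0]
  ]
}}

```text
clock: 16.85
eef_pos: [542.3, -153.4, 102.5]
eef_rot: [[-1.0, 0.001, 0.001], [0.001, 1.0, -0.0], [-0.001, -0.0, -1.0]]
wrist_force: [0.5, 0.6, 0.2]
width: 14.2
grip_force: 58.7
```

Request:
{"api": "arm_command", "payload": {
  "series": [
    [0, 0, 0.8, 0, 0, 0, 0],
    [0, 0, 0.8, 0, 0, 0, 0],
    [0, 0, 0.75, 0, 0, 0, 0],
    [0, 0, 0, 0, 0, 0, 0],
    [0, 0, 0, 0, 0, 0, 0]
  ]
}}

```text
clock: 17.35
eef_pos: [542.1, -153.7, 55.9]
eef_rot: [[-1.0, 0.001, -0.0], [0.001, 1.0, 0.0], [0.0, 0.0, -1.0]]
wrist_force: [-0.3, 0.4, -0.3]
width: 14.6
grip_force: 58.7
```

Request:
{"api": "arm_command", "payload": {
  "series": [
    [0, 0, 0.2, 0, 0, 0, 0],
    [0, 0, 0, 0, 0, 0, 0.4],
    [0, 0, 0, 0, 0, 0, 0.4],
    [0, 0, 0, 0, 0, 0, 0.4],
    [0, 0, -1, 0, 0, 0, 0.4],
    [0, 0, -1, 0, 0, 0, 0.4],
    [0, 0, -1, 0, 0, 0, 0.4],
    [0, 0, -1, 0, 0, 0, 0.4]
  ]
}}

```text
clock: 18.15
eef_pos: [542.0, -154.5, 132.6]
eef_rot: [[-1.0, 0.002, 0.0], [0.002, 1.0, -0.0], [-0.0, -0.0, -1.0]]
wrist_force: [0.9, 0.3, -0.0]
width: 34.1
grip_force: 0.0
```

```bash
python3 look.py w7
```

```text
18.15 [ 542.  -154.5  132.6] [[-1.0, 0.002, 0.0], [0.002, 1.0, -0.0], [-0.0, -0.0, -1.0]]
red 874 [528.6 117.5] med [475.6  59.1  15.1] zmax 16.5 ang 76.0 toprect [475.8  61.3] [36.  17.6] 74
red 11693 [157.8 172.5] med [ 515.9 -255.    53.4] zmax 87.7 ang 123.0 toprect [ 512.5 -244. ] [78.8 79.2] 5
yellow 8371 [134.1 276.6] med [ 608.6 -285.6   64.3] zmax 87.6 ang 137.0 toprect [ 585.9 -246.1] [ 74.6 140.2] 21
green 766 [499.7 223.2] med [574.4  54.5  15. ] zmax 16.6 ang 134.0 toprect [576.2  56.2] [17.3 34.6] 46
green 4480 [258.9 308.8] med [ 646.4 -173.6   66.5] zmax 87.9 ang -175.0 toprect [ 599.8 -190.2] [137.6  73.2] 12
blue 9875 [279.2 212.9] med [ 546.7 -157.6   60. ] zmax 110.2 ang 159.0 toprect [ 542.3 -157.1] [78.6 79.1] 64
```

View pics/w7.png

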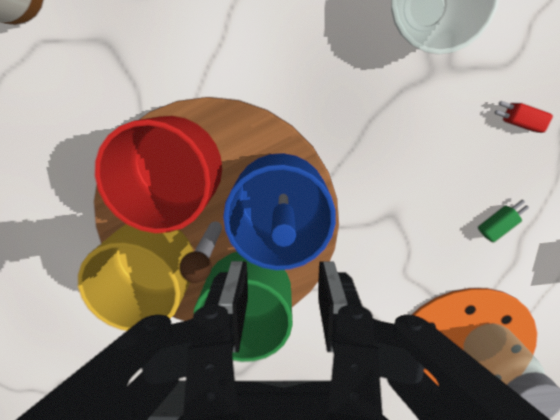

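The pick stands upright in the blue pot at (284,225). Next is the green marker, with the tool turned to 135°.

Request:
{"api": "arm_command", "payload": {
  "series": [
    [-0.2, 1, 0, 0, 0, 0, 0.5],
    [-0.2, 1, 0, 0, 0, 0, 0.5],
    [-0.2, 1, 0, 0, 0, 0, 0.5],
    [-0.2, 1, 0, 0, 0, 0, 0.5],
    [-0.2, 1, 0, 0, 0, 0, 0.5],
    [-0.2, 1, 0, 0, 0, 0, 0.5],
    [-0.2, 1, 0, 0, 0, 0, 0.5],
    [-0.2, 1, 0, 0, 0, 0, 0.5]
  ]
}}

```text
clock: 19.0
eef_pos: [574.3, 6.3, 131.6]
eef_rot: [[-1.0, 0.002, 0.0], [0.002, 1.0, -0.0], [-0.0, -0.0, -1.0]]
wrist_force: [0.3, 0.3, 0.9]
width: 42.7
grip_force: 0.0
```

Request:
{"api": "arm_command", "payload": {
  "series": [
    [-0.1, 1, 0, 0, 0, 0, 0.5],
    [0, 1, 0, 0, 0, 0, 0.5],
    [0, 0.6, 0, 0, 0, 0, 0.5],
    [0, 0, 0.6, 0, 0, 0.98, 0.5],
    [0, 0, 0.6, 0, 0, 0.98, 0.5],
    [0, 0, 0.6, 0, 0, 0.98, 0.5],
    [0, 0, 0.6, 0, 0, 0.98, 0.5],
    [0, 0, 0.6, 0, 0, 0.98, 0.5]
  ]
}}

```text
clock: 19.8
eef_pos: [576.3, 57.3, 71.1]
eef_rot: [[-0.88, 0.476, 0.0], [0.476, 0.88, -0.0], [-0.0, 0.0, -1.0]]
wrist_force: [0.2, -0.9, 0.9]
width: 42.6
grip_force: 0.0
```

Request:
{"api": "arm_command", "payload": {
  "series": [
    [0, 0, 0.3, 0, 0, 0.98, 0.5],
    [0, 0, 0.3, 0, 0, 0.98, 0.5],
    [0, 0, 0, 0, 0, 0.98, 0.5],
    [0, 0, 0, 0, 0, 0, 0.5],
    [0, 0, 0, 0, 0, 0, 0.5]
  ]
}}

```text
clock: 20.3
eef_pos: [576.4, 57.4, 59.7]
eef_rot: [[-0.709, 0.705, 0.0], [0.705, 0.709, -0.0], [-0.0, 0.0, -1.0]]
wrist_force: [0.5, -0.1, 0.0]
width: 42.5
grip_force: 0.0
```

```bash
cat > go.py <<'E'
# go.py x y z yaw_deg : turn and then shift (tool units) still to do
import sys
from h import *
x,y,z,a=map(float,sys.argv[1:]); s=sense(); R=np.array(s['eef_rot']); p=np.array(s['eef_pos'])
now=np.degrees(np.arctan2(R[1,0],R[0,0])); d=(a-now+90)%180-90; print('yaw now',now.round(1),'q6',np.round(s['qpos'][5],2),'turn wz',round(-np.radians(d)/.1,2))
g=np.radians(now+d); X=np.array([np.cos(g),np.sin(g)]); Y=np.array([X[1],-X[0]]); D=np.array([x,y])-p[:2]
print('pos',p.round(1),'shift after turn',np.round([X@D/20,Y@D/20,(p[2]-z)/20],3), 'before',np.round([(D@R[:2,0])/20,(D@R[:2,1])/20],3))
E
python3 look.py w8|grep -E "^[0-9]|green"; python3 go.py 576.2 57.8 -32 135
```

```text
20.3 [576.4  57.4  59.7] [[-0.709, 0.705, 0.0], [0.705, 0.709, -0.0], [-0.0, 0.0, -1.0]]
green 1090 [283. 216.] med [574.9  59.5  15.3] zmax 16.4 ang 134.0 toprect [576.2  58.5] [16.1 34.7] 45
yaw now 135.1 q6 -0.77 turn wz 0.02
pos [576.4  57.4  59.7] shift after turn [0.021 0.006 4.586] before [0.021 0.006]
```

Request:
{"api": "arm_command", "payload": {
  "series": [
    [0.04, 0, 1, 0, 0, 0, 0.5],
    [0, 0, 1, 0, 0, 0, 0.5],
    [0, 0, 1, 0, 0, 0, 0.5],
    [0, 0, 1, 0, 0, 0, 0.5],
    [0, 0, 0.55, 0, 0, 0, 0.5],
    [0, 0, 0, 0, 0, 0, 0.5],
    [0, 0, 0, 0, 0, 0, 0],
    [0, 0, 0, 0, 0, 0, 0]
  ],
  "grip_force": 40
}}

```text
clock: 21.15
eef_pos: [576.5, 58.1, -30.2]
eef_rot: [[-0.707, 0.707, 0.002], [0.707, 0.707, 0.0], [-0.001, 0.001, -1.0]]
wrist_force: [0.0, -0.1, 0.7]
width: 16.7
grip_force: 39.4
```

Request:
{"api": "arm_command", "payload": {
  "series": [
    [0, 0, 0, 0, 0, 0, 0],
    [0, 0, 0, 0, 0, 0, 0],
    [0, 0, 0, 0, 0, 0, 0]
  ]
}}

```text
clock: 21.45
eef_pos: [576.6, 58.1, -30.3]
eef_rot: [[-0.707, 0.707, 0.002], [0.707, 0.707, 0.0], [-0.001, 0.001, -1.0]]
wrist_force: [-0.7, -0.4, 6.7]
width: 17.1
grip_force: 40.2
```

Request:
{"api": "arm_command", "payload": {
  "series": [
    [0, 0, -0.9, 0, 0, 0, 0],
    [0, 0, -1, 0, 0, 0, 0],
    [0, 0, -1, 0, 0, 0, 0],
    [0, 0, -1, 0, 0, 0, 0],
    [0, 0, -1, 0, 0, 0, 0],
    [0, 0, -1, 0, 0, 0, 0],
    [-0.9, -0.6, 0, 0, 0, 0, 0],
    [-1, -0.6, 0, 0, 0, 0, 0]
  ]
}}

```text
clock: 22.25
eef_pos: [586.0, 14.2, 87.8]
eef_rot: [[-0.708, 0.706, 0.002], [0.706, 0.708, -0.0], [-0.001, 0.001, -1.0]]
wrist_force: [1.2, -0.0, -0.7]
width: 16.9
grip_force: 39.4
```

Request:
{"api": "arm_command", "payload": {
  "series": [
    [-1, -0.6, 0, 0, 0, 0, 0],
    [-1, -0.6, 0, 0, 0, 0, 0],
    [-1, -0.6, 0, 0, 0, 0, 0],
    [-1, -0.6, 0, 0, 0, 0, 0],
    [-1, -0.6, 0, 0, 0, 0, 0],
    [-1, -0.6, 0, 0, 0, 0, 0],
    [-1, -0.6, 0, 0, 0, 0, 0],
    [-1, -0.6, 0, 0, 0, 0, 0]
  ]
}}

```text
clock: 23.05
eef_pos: [631.0, -167.7, 87.0]
eef_rot: [[-0.707, 0.707, 0.0], [0.707, 0.707, -0.0], [-0.0, 0.0, -1.0]]
wrist_force: [0.8, -0.1, -0.6]
width: 16.8
grip_force: 39.4
```

Request:
{"api": "arm_command", "payload": {
  "series": [
    [-0.75, -0.8, 0, 0, 0, 0, 0],
    [0, 0, 0, 0, 0, 0, 0],
    [0, 0, 0, 0, 0, 0, 0]
  ]
}}

```text
clock: 23.35
eef_pos: [630.0, -188.5, 86.7]
eef_rot: [[-0.707, 0.708, -0.0], [0.708, 0.707, 0.0], [0.0, 0.0, -1.0]]
wrist_force: [0.5, 0.4, -0.2]
width: 16.9
grip_force: 39.4
```

```bash
python3 go.py 631 -188.5 45 135; python3 look.py w9|head -1; python3 pots.py w9
```

```text
yaw now 135.0 q6 -1.15 turn wz -0.01
pos [ 630.  -188.5   86.7] shift after turn [-0.035  0.038  2.083] before [-0.035  0.038]
23.35 [ 630.  -188.5   86.7] [[-0.707, 0.708, -0.0], [0.708, 0.707, 0.0], [0.0, 0.0, -1.0]]
red 3066 [ 513.3 -243.1] r 37.5 z 86.9
yellow 1948 [ 599.2 -272.7] r 37.4 z 87.0
green 1976 [ 628.6 -186.3] r 37.3 z 87.2
blue 4103 [ 542.5 -157. ] r 37.0 z 87.1
```

Request:
{"api": "arm_command", "payload": {
  "series": [
    [0, 0, 1, 0, 0, 0, 0],
    [0, 0, 1, 0, 0, 0, 0],
    [0, 0, 0, 0, 0, 0, 0],
    [0, 0, 0, 0, 0, 0, 0.35],
    [0, 0, 0, 0, 0, 0, 0.35],
    [0, 0, 0, 0, 0, 0, 0.35],
    [0, 0, -1, 0, 0, 0, 0.35],
    [0, 0, -1, 0, 0, 0, 0.35]
  ]
}}

```text
clock: 24.2
eef_pos: [630.1, -188.6, 87.4]
eef_rot: [[-0.707, 0.707, -0.0], [0.707, 0.707, 0.0], [0.0, -0.0, -1.0]]
wrist_force: [-0.1, -0.2, -0.1]
width: 30.1
grip_force: 0.0
```

```bash
python3 look.py w10|grep -E "^[0-9]|green"
python3 - <<'E'
from h import *
import pickle
w=pickle.load(open('w10.pkl','rb'))
q=cloud(w,hmask(w,'green')); i=q[np.hypot(q[:,0]-628.5,q[:,1]+186.2)<30]; print(len(i),np.percentile(i[:,2],[5,25,50,75,95]).round())
w4=w['frame'][:,:,::-1]; cv2.imwrite('pics/w10.png',w4)
E
python3 go.py 475.6 62.3 40 74
```

```text
24.2 [ 630.1 -188.6   87.4] [[-0.707, 0.707, -0.0], [0.707, 0.707, 0.0], [0.0, -0.0, -1.0]]
green 13263 [283.2 230.2] med [ 635.  -192.8   49.1] zmax 87.6 ang 134.0 toprect [ 627.7 -185.7] [77.3 76.7] 89
4089 [32. 32. 33. 47. 49.]
yaw now 135.0 q6 -1.15 turn wz 10.65
pos [ 631.9 -189.3   91.4] shift after turn [  9.938 -10.981   2.571] before [14.422  3.368]
```

View pics/w10.png

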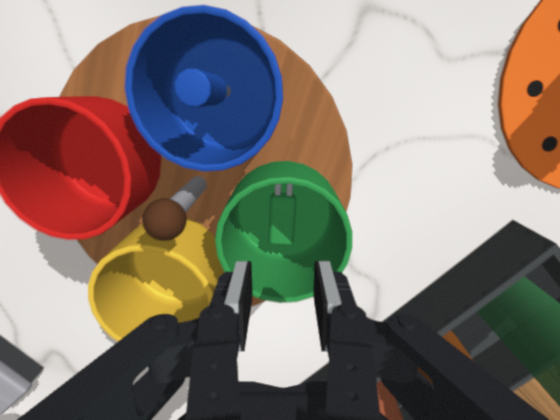

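The green marker lies in the green pot at (284,210), and the pick still stands at (200,88). Next is red.

Request:
{"api": "arm_command", "payload": {
  "series": [
    [1, 0.24, 0, 0, 0, 0, 0.5],
    [1, 0.24, 0, 0, 0, 0, 0.5],
    [1, 0.24, 0, 0, 0, 0, 0.5],
    [1, 0.24, 0, 0, 0, 0, 0.5],
    [1, 0.24, 0, 0, 0, 0, 0.5],
    [1, 0.24, 0, 0, 0, 0, 0.5],
    [1, 0.24, 0, 0, 0, 0, 0.5],
    [1, 0.24, 0, 0, 0, 0, 0.5]
  ]
}}

```text
clock: 25.05
eef_pos: [544.0, -47.8, 87.1]
eef_rot: [[-0.707, 0.707, 0.001], [0.707, 0.707, -0.0], [-0.001, 0.001, -1.0]]
wrist_force: [0.7, 0.4, -1.0]
width: 42.9
grip_force: 0.0
```

Request:
{"api": "arm_command", "payload": {
  "series": [
    [1, 0.24, 0, 0, 0, 0, 0.5],
    [1, 0.24, 0, 0, 0, 0, 0.5],
    [1, 0.24, 0, 0, 0, 0, 0.5],
    [1, 0.24, 0, 0, 0, 0, 0.5],
    [1, 0.24, 0, 0, 0, 0, 0.5],
    [1, 0.24, 0, 0, 0, 0, 0.5],
    [0.4, 0, 0, 0, 0, 0, 0.5],
    [0, 0, 0.3, 0, 0, 0.97, 0.5]
  ]
}}

```text
clock: 25.85
eef_pos: [474.2, 63.0, 81.4]
eef_rot: [[-0.636, 0.772, 0.002], [0.772, 0.636, 0.0], [-0.001, 0.001, -1.0]]
wrist_force: [1.3, 0.6, 0.1]
width: 42.3
grip_force: 0.0
```

Request:
{"api": "arm_command", "payload": {
  "series": [
    [0, 0, 0.3, 0, 0, 0.97, 0.5],
    [0, 0, 0.3, 0, 0, 0.97, 0.5],
    [0, 0, 0.3, 0, 0, 0.97, 0.5],
    [0, 0, 0.3, 0, 0, 0.97, 0.5],
    [0, 0, 0, 0, 0, 0.97, 0.5],
    [0, 0, 0, 0, 0, 0.97, 0.5],
    [0, 0, 0, 0, 0, 0.97, 0.5],
    [0, 0, 0, 0, 0, 0.97, 0.5]
  ]
}}

```text
clock: 26.65
eef_pos: [474.5, 62.1, 56.8]
eef_rot: [[0.092, 0.996, 0.001], [0.996, -0.092, -0.0], [0.0, 0.001, -1.0]]
wrist_force: [-0.2, -0.7, -0.2]
width: 42.6
grip_force: 0.0
```

Request:
{"api": "arm_command", "payload": {
  "series": [
    [0, 0, 0, 0, 0, 0.97, 0.5],
    [0, 0, 0, 0, 0, 0.97, 0.5],
    [0, 0, 0, 0, 0, 0, 0.5],
    [0, 0, 0, 0, 0, 0, 0.5]
  ]
}}

```text
clock: 27.05
eef_pos: [474.3, 62.2, 56.7]
eef_rot: [[0.275, 0.961, 0.0], [0.961, -0.275, -0.0], [0.0, 0.0, -1.0]]
wrist_force: [0.9, 1.3, 0.3]
width: 42.5
grip_force: 0.0
```

```bash
python3 look.py w11|grep -E "^[0-9]|red|yell"; python3 go.py 475.6 62.3 -32 74
```

```text
27.05 [474.3  62.2  56.7] [[0.275, 0.961, 0.0], [0.961, -0.275, -0.0], [0.0, 0.0, -1.0]]
red 1214 [283.3 216.6] med [476.3  65.5  15.1] zmax 16.3 ang 75.0 toprect [475.5  63.2] [35.2 16.7] 75
yellow 1958 [194.2  40.6] med [456.  186.9  15.1] zmax 16.4 ang -136.0 toprect [454.9 187.4] [34.9 17.7] 44
yaw now 74.0 q6 0.31 turn wz 0.0
pos [474.3  62.3  56.7] shift after turn [0.018 0.063 4.437] before [0.018 0.063]
```

Request:
{"api": "arm_command", "payload": {
  "series": [
    [0.04, 0.06, 0.8, 0, 0, 0, 0.5],
    [0, 0, 1, 0, 0, 0, 0.5],
    [0, 0, 1, 0, 0, 0, 0.5],
    [0, 0, 1, 0, 0, 0, 0.5],
    [0, 0, 0.57, 0, 0, 0, 0.5],
    [0, 0, 0, 0, 0, 0, 0.5],
    [0, 0, 0, 0, 0, 0, 0],
    [0, 0, 0, 0, 0, 0, 0]
  ]
}}

```text
clock: 27.9
eef_pos: [476.1, 62.9, -29.8]
eef_rot: [[0.278, 0.961, 0.001], [0.961, -0.278, 0.0], [0.0, 0.001, -1.0]]
wrist_force: [-1.2, -0.8, 4.9]
width: 17.0
grip_force: 39.7
```

Request:
{"api": "arm_command", "payload": {
  "series": [
    [0, 0, 0, 0, 0, 0, 0],
    [0, 0, 0, 0, 0, 0, 0],
    [0, 0, 0, 0, 0, 0, 0]
  ]
}}

```text
clock: 28.2
eef_pos: [476.1, 62.9, -29.9]
eef_rot: [[0.278, 0.961, 0.002], [0.961, -0.278, 0.0], [0.0, 0.002, -1.0]]
wrist_force: [-0.9, -0.3, 7.7]
width: 16.8
grip_force: 40.2
```

```bash
python3 go.py 513.5 -241 87 74
```

```text
yaw now 73.9 q6 0.32 turn wz -0.02
pos [476.1  62.9 -29.9] shift after turn [-14.092   5.987  -5.844] before [-14.079   6.019]
```

Request:
{"api": "arm_command", "payload": {
  "series": [
    [0, 0, -0.9, 0, 0, 0, 0],
    [0, 0, -1, 0, 0, 0, 0],
    [0, 0, -1, 0, 0, 0, 0],
    [0, 0, -1, 0, 0, 0, 0],
    [0, 0, -1, 0, 0, 0, 0],
    [0, 0, -1, 0, 0, 0, 0],
    [-0.94, 0.4, 0, 0, 0, 0, 0],
    [-0.94, 0.4, 0, 0, 0, 0, 0]
  ]
}}

```text
clock: 29.0
eef_pos: [480.8, 22.1, 88.3]
eef_rot: [[0.277, 0.961, 0.002], [0.961, -0.277, -0.0], [0.001, 0.002, -1.0]]
wrist_force: [0.2, -0.8, -1.4]
width: 17.0
grip_force: 39.3
```

Request:
{"api": "arm_command", "payload": {
  "series": [
    [-0.94, 0.4, 0, 0, 0, 0, 0],
    [-0.94, 0.4, 0, 0, 0, 0, 0],
    [-0.94, 0.4, 0, 0, 0, 0, 0],
    [-0.94, 0.4, 0, 0, 0, 0, 0],
    [-0.94, 0.4, 0, 0, 0, 0, 0],
    [-0.94, 0.4, 0, 0, 0, 0, 0],
    [-0.94, 0.4, 0, 0, 0, 0, 0],
    [-0.94, 0.4, 0, 0, 0, 0, 0]
  ]
}}

```text
clock: 29.8
eef_pos: [500.1, -140.8, 87.7]
eef_rot: [[0.278, 0.961, 0.001], [0.961, -0.278, -0.0], [-0.0, 0.001, -1.0]]
wrist_force: [0.2, 0.6, -0.2]
width: 16.8
grip_force: 39.3
```

Request:
{"api": "arm_command", "payload": {
  "series": [
    [-0.94, 0.4, 0, 0, 0, 0, 0],
    [-0.94, 0.4, 0, 0, 0, 0, 0],
    [-0.94, 0.4, 0, 0, 0, 0, 0],
    [-0.94, 0.4, 0, 0, 0, 0, 0],
    [-0.94, 0.4, 0, 0, 0, 0, 0],
    [0, 0, 0, 0, 0, 0, 0],
    [0, 0, 0, 0, 0, 0, 0]
  ]
}}

```text
clock: 30.5
eef_pos: [512.2, -241.4, 87.2]
eef_rot: [[0.279, 0.96, -0.0], [0.96, -0.279, 0.0], [0.0, -0.0, -1.0]]
wrist_force: [-0.2, 0.6, 0.7]
width: 16.6
grip_force: 39.3
```

```bash
python3 go.py 513.5 -241 45 74;  python3 look.py w12|head -1; python3 pots.py w12
```

```text
yaw now 73.8 q6 -0.24 turn wz -0.03
pos [ 512.2 -241.4   87.2] shift after turn [0.038 0.059 2.11 ] before [0.038 0.059]
30.5 [ 512.2 -241.4   87.2] [[0.279, 0.96, -0.0], [0.96, -0.279, 0.0], [0.0, -0.0, -1.0]]
red 2001 [ 512.9 -243.3] r 37.5 z 87.1
yellow 2900 [ 599. -273.] r 37.5 z 87.1
green 4175 [ 628.4 -186.7] r 37.4 z 87.2
blue 3873 [ 542.4 -157.3] r 37.2 z 87.1
```

Request:
{"api": "arm_command", "payload": {
  "series": [
    [0, 0, 1, 0, 0, 0, 0],
    [0, 0, 1, 0, 0, 0, 0],
    [0, 0, 0, 0, 0, 0, 0],
    [0, 0, 0, 0, 0, 0, 0.35],
    [0, 0, 0, 0, 0, 0, 0.35],
    [0, 0, 0, 0, 0, 0, 0.35],
    [0, 0, -1, 0, 0, 0, 0.35],
    [0, 0, -1, 0, 0, 0, 0.35]
  ]
}}

```text
clock: 31.35
eef_pos: [512.3, -241.2, 88.0]
eef_rot: [[0.278, 0.961, -0.0], [0.961, -0.278, 0.0], [0.0, -0.0, -1.0]]
wrist_force: [0.3, -0.0, 0.3]
width: 29.8
grip_force: 0.0
```

```bash
python3 look.py w13|head -1
python3 - <<'E'
from h import *
import pickle
w=pickle.load(open('w13.pkl','rb'))
q=cloud(w,hmask(w,'red')); i=q[np.hypot(q[:,0]-512.9,q[:,1]+243.3)<28]; print(len(i),np.percentile(i[:,2],[5,25,50,75,95]).round())
j=i[(i[:,2]>42)&(i[:,2]<56)]; print(len(j),cv2.minAreaRect(j[:,:2].astype(np.float32)))
E
python3 go.py 454.8 187.8 60 43.5
```

```text
31.35 [ 512.3 -241.2   88. ] [[0.278, 0.961, -0.0], [0.961, -0.278, 0.0], [0.0, -0.0, -1.0]]
3695 [32. 32. 33. 48. 49.]
1251 ((512.5022583007812, -242.14056396484375), (38.4563102722168, 17.642972946166992), 74.47410583496094)
yaw now 73.9 q6 -0.24 turn wz 5.3
pos [ 513.9 -242.1   91.5] shift after turn [ 12.655 -17.626   1.575] before [19.83 -8.81]
```

The red marker lies flat in the red pot (top at 48, centre 512, -242). Next is yellow.

Request:
{"api": "arm_command", "payload": {
  "series": [
    [0.99, -0.44, 0, 0, 0, 0, 0.5],
    [0.99, -0.44, 0, 0, 0, 0, 0.5],
    [0.99, -0.44, 0, 0, 0, 0, 0.5],
    [0.99, -0.44, 0, 0, 0, 0, 0.5],
    [0.99, -0.44, 0, 0, 0, 0, 0.5],
    [0.99, -0.44, 0, 0, 0, 0, 0.5],
    [0.99, -0.44, 0, 0, 0, 0, 0.5],
    [0.99, -0.44, 0, 0, 0, 0, 0.5]
  ]
}}

```text
clock: 32.2
eef_pos: [488.8, -68.8, 87.7]
eef_rot: [[0.278, 0.961, 0.001], [0.961, -0.278, -0.0], [0.0, 0.001, -1.0]]
wrist_force: [-0.2, -0.5, 1.0]
width: 42.6
grip_force: 0.0
```

Request:
{"api": "arm_command", "payload": {
  "series": [
    [0.99, -0.44, 0, 0, 0, 0, 0.5],
    [0.99, -0.44, 0, 0, 0, 0, 0.5],
    [0.99, -0.44, 0, 0, 0, 0, 0.5],
    [0.99, -0.44, 0, 0, 0, 0, 0.5],
    [0.99, -0.44, 0, 0, 0, 0, 0.5],
    [0.99, -0.44, 0, 0, 0, 0, 0.5],
    [0.99, -0.44, 0, 0, 0, 0, 0.5],
    [0.99, -0.44, 0, 0, 0, 0, 0.5]
  ]
}}

```text
clock: 33.0
eef_pos: [465.2, 103.0, 87.7]
eef_rot: [[0.278, 0.961, 0.001], [0.961, -0.278, 0.0], [0.0, 0.001, -1.0]]
wrist_force: [0.5, -0.2, -0.3]
width: 42.5
grip_force: 0.0
```

Request:
{"api": "arm_command", "payload": {
  "series": [
    [0.99, -0.44, 0, 0, 0, 0, 0.5],
    [0.99, -0.44, 0, 0, 0, 0, 0.5],
    [0.99, -0.44, 0, 0, 0, 0, 0.5],
    [0.99, -0.44, 0, 0, 0, 0, 0.5],
    [0, 0, 0.4, 0, 0, 0.88, 0.5],
    [0, 0, 0.4, 0, 0, 0.88, 0.5],
    [0, 0, 0.4, 0, 0, 0.88, 0.5],
    [0, 0, 0.4, 0, 0, 0.88, 0.5]
  ]
}}

```text
clock: 33.8
eef_pos: [453.6, 188.2, 55.3]
eef_rot: [[0.595, 0.804, 0.001], [0.804, -0.595, 0.0], [0.001, 0.001, -1.0]]
wrist_force: [-0.3, -0.7, -0.2]
width: 42.4
grip_force: 0.0
```

Request:
{"api": "arm_command", "payload": {
  "series": [
    [0, 0, 0, 0, 0, 0.88, 0.5],
    [0, 0, 0, 0, 0, 0.88, 0.5],
    [0, 0, 0, 0, 0, 0, 0.5],
    [0, 0, 0, 0, 0, 0, 0.5]
  ]
}}

```text
clock: 34.2
eef_pos: [453.5, 188.1, 55.5]
eef_rot: [[0.722, 0.692, 0.001], [0.692, -0.722, 0.0], [0.001, 0.0, -1.0]]
wrist_force: [0.2, -0.3, 0.6]
width: 42.6
grip_force: 0.0
```

```bash
python3 look.py w14|grep -E "^[0-9]|yell"; python3 go.py 454.8 187.8 -31 43.5
```

```text
34.2 [453.5 188.1  55.5] [[0.722, 0.692, 0.001], [0.692, -0.722, 0.0], [0.001, 0.0, -1.0]]
yellow 1168 [283.1 218.3] med [456.5 189.5  15.1] zmax 16.2 ang -136.0 toprect [455.  188.1] [35.1 16.9] 43
yaw now 43.7 q6 1.11 turn wz 0.04
pos [453.4 188.   55.4] shift after turn [0.042 0.055 4.321] before [0.041 0.055]
```

Request:
{"api": "arm_command", "payload": {
  "series": [
    [0.04, 0.05, 0.8, 0, 0, 0, 0.5],
    [0, 0, 1, 0, 0, 0, 0.5],
    [0, 0, 1, 0, 0, 0, 0.5],
    [0, 0, 1, 0, 0, 0, 0.5],
    [0, 0, 0.5, 0, 0, 0, 0.5],
    [0, 0, 0, 0, 0, 0, 0.5],
    [0, 0, 0, 0, 0, 0, 0],
    [0, 0, 0, 0, 0, 0, 0]
  ]
}}

```text
clock: 35.05
eef_pos: [455.2, 188.0, -29.8]
eef_rot: [[0.724, 0.69, 0.001], [0.69, -0.724, 0.0], [0.001, 0.001, -1.0]]
wrist_force: [-2.6, -0.9, 4.9]
width: 17.1
grip_force: 39.7
```

Request:
{"api": "arm_command", "payload": {
  "series": [
    [0, 0, 0, 0, 0, 0, 0],
    [0, 0, 0, 0, 0, 0, 0],
    [0, 0, 0, 0, 0, 0, 0]
  ]
}}

```text
clock: 35.35
eef_pos: [455.2, 188.0, -29.8]
eef_rot: [[0.724, 0.69, 0.002], [0.69, -0.724, 0.0], [0.001, 0.001, -1.0]]
wrist_force: [-1.1, -0.6, 7.4]
width: 17.0
grip_force: 40.0
```

```bash
python3 go.py 597.5 -274.5 100 43.5
```

```text
yaw now 43.6 q6 1.11 turn wz 0.02
pos [455.2 188.  -29.8] shift after turn [-10.759  21.673  -6.491] before [-10.805  21.649]
```

Request:
{"api": "arm_command", "payload": {
  "series": [
    [0, 0, -1, 0, 0, 0, 0],
    [0, 0, -1, 0, 0, 0, 0],
    [0, 0, -1, 0, 0, 0, 0],
    [0, 0, -1, 0, 0, 0, 0],
    [0, 0, -1, 0, 0, 0, 0],
    [0, 0, -1, 0, 0, 0, 0],
    [0, 0, -1, 0, 0, 0, 0],
    [-0.49, 0.985, 0, 0, 0, 0, 0]
  ]
}}

```text
clock: 36.15
eef_pos: [462.2, 168.2, 112.1]
eef_rot: [[0.723, 0.691, 0.005], [0.691, -0.723, 0.002], [0.005, 0.002, -1.0]]
wrist_force: [0.2, 0.7, -1.2]
width: 17.1
grip_force: 39.2
```

Request:
{"api": "arm_command", "payload": {
  "series": [
    [-0.49, 0.985, 0, 0, 0, 0, 0],
    [-0.49, 0.985, 0, 0, 0, 0, 0],
    [-0.49, 0.985, 0, 0, 0, 0, 0],
    [-0.49, 0.985, 0, 0, 0, 0, 0],
    [-0.49, 0.985, 0, 0, 0, 0, 0],
    [-0.49, 0.985, 0, 0, 0, 0, 0],
    [-0.49, 0.985, 0, 0, 0, 0, 0],
    [-0.49, 0.985, 0, 0, 0, 0, 0]
  ]
}}

```text
clock: 36.95
eef_pos: [513.3, -2.3, 109.7]
eef_rot: [[0.724, 0.69, 0.001], [0.69, -0.724, -0.0], [0.0, 0.001, -1.0]]
wrist_force: [0.9, 0.3, -0.4]
width: 17.0
grip_force: 39.2
```

Request:
{"api": "arm_command", "payload": {
  "series": [
    [-0.49, 0.985, 0, 0, 0, 0, 0],
    [-0.49, 0.985, 0, 0, 0, 0, 0],
    [-0.49, 0.985, 0, 0, 0, 0, 0],
    [-0.49, 0.985, 0, 0, 0, 0, 0],
    [-0.49, 0.985, 0, 0, 0, 0, 0],
    [-0.49, 0.985, 0, 0, 0, 0, 0],
    [-0.49, 0.985, 0, 0, 0, 0, 0],
    [-0.49, 0.985, 0, 0, 0, 0, 0]
  ]
}}

```text
clock: 37.75
eef_pos: [565.2, -170.5, 109.7]
eef_rot: [[0.724, 0.69, 0.001], [0.69, -0.724, -0.0], [0.0, 0.001, -1.0]]
wrist_force: [-0.3, -0.8, 0.2]
width: 17.0
grip_force: 39.2
```

Request:
{"api": "arm_command", "payload": {
  "series": [
    [-0.49, 0.985, 0, 0, 0, 0, 0],
    [-0.49, 0.985, 0, 0, 0, 0, 0],
    [-0.49, 0.985, 0, 0, 0, 0, 0],
    [-0.49, 0.985, 0, 0, 0, 0, 0],
    [-0.49, 0.985, 0, 0, 0, 0, 0],
    [0, 0, 0, 0, 0, 0, 0],
    [0, 0, 0, 0, 0, 0, 0]
  ]
}}

```text
clock: 38.45
eef_pos: [597.2, -274.6, 109.3]
eef_rot: [[0.724, 0.689, -0.0], [0.689, -0.724, 0.0], [0.0, -0.0, -1.0]]
wrist_force: [-0.3, 0.3, -0.4]
width: 16.8
grip_force: 39.2
```

```bash
python3 go.py 597.5 -274.5 45 43.5;  python3 look.py w15|head -1; python3 pots.py w15
```

```text
yaw now 43.6 q6 0.31 turn wz 0.01
pos [ 597.2 -274.6  109.3] shift after turn [0.015 0.008 3.213] before [0.015 0.008]
38.45 [ 597.2 -274.6  109.3] [[0.724, 0.689, -0.0], [0.689, -0.724, 0.0], [0.0, -0.0, -1.0]]
red 1735 [ 513.7 -243.8] r 37.4 z 86.9
yellow 1809 [ 600.2 -273.3] r 37.4 z 87.1
green 3018 [ 629.6 -187.2] r 37.3 z 87.1
blue 2928 [ 543.2 -157.5] r 36.3 z 86.9
```

Request:
{"api": "arm_command", "payload": {
  "series": [
    [0.06, 0, 1, 0, 0, 0, 0],
    [0, 0, 1, 0, 0, 0, 0],
    [0, 0, 0.95, 0, 0, 0, 0],
    [0, 0, 0, 0, 0, 0, 0],
    [0, 0, 0, 0, 0, 0, 0.35],
    [0, 0, 0, 0, 0, 0, 0.35],
    [0, 0, 0, 0, 0, 0, 0.35]
  ]
}}

```text
clock: 39.2
eef_pos: [598.8, -274.0, 51.4]
eef_rot: [[0.724, 0.69, 0.002], [0.69, -0.724, -0.001], [0.001, 0.002, -1.0]]
wrist_force: [0.1, 0.5, -0.0]
width: 29.9
grip_force: 0.0
```

Request:
{"api": "arm_command", "payload": {
  "series": [
    [0, 0, -1, 0, 0, 0, 0.35],
    [0, 0, -1, 0, 0, 0, 0.35],
    [0, 0, -1, 0, 0, 0, 0.35],
    [0, 0, -1, 0, 0, 0, 0.35],
    [0, 0, -1, 0, 0, 0, 0.35],
    [0, 0, 0, 0, 0, 0, 0.35],
    [0, 0, 0, 0, 0, 0, 0.35]
  ]
}}

```text
clock: 39.9
eef_pos: [598.3, -273.9, 150.4]
eef_rot: [[0.724, 0.69, 0.001], [0.69, -0.724, -0.0], [0.0, 0.001, -1.0]]
wrist_force: [-0.4, 0.4, -0.9]
width: 29.9
grip_force: 0.0
```

```bash
python3 look.py w16|head -1
```

```text
39.9 [ 598.3 -273.9  150.4] [[0.724, 0.69, 0.001], [0.69, -0.724, -0.0], [0.0, 0.001, -1.0]]
```

View pics/w16.png

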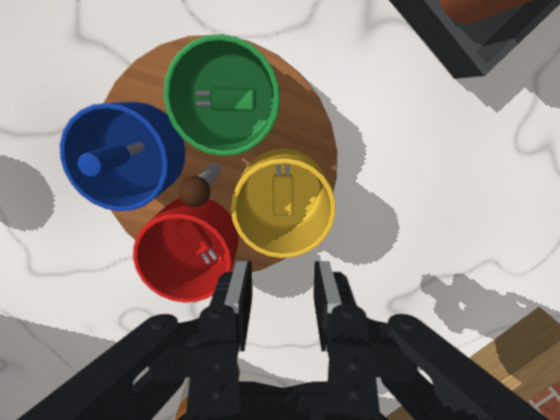

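The picture shows each marker in its own pot: green (230,97), yellow (283,192) and red (205,250). The pick stands in the blue pot at (110,155). The arm is clear, so I'm handing in.

```bash
python3 -c "
from h import *
print(finish_job())"
```

```text
the job is handed in; nothing more can be done
None
```

I handed the job in at about 40 s: the pick held the reset button fully down and now stands in the blue pot, and the red, yellow and green markers lie in their own pots. I did not look back to see that the button sprang up, and the judging gave no verdict.

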